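# Snap the control board into the opened stirrer

## Task

Refit the control board in the opened stirrer: lay it over the four snap supports in the housing, display towards the front panel, then press it down until every support has clicked through and the board sits fully home on all four. Do not press on the display glass, leave the other things on the bench where they are, and let go of the board at the end.

Things in the scene. Friction and masses are not known exactly. Their poses are not given: they have to be found in the camera images.
- board: Control board: green circuit board 110 (its x) x 160 (its y) x 3 thick, 0.2 to 0.3 kg, flat on a black rubber mat, components up. Origin: middle of its underside; z up. Display on its front (-x) edge, white connectors on its rear edge. Four 9 mm holes; the front right one is set in, so it fits one way only. Rigid; components stand up to 20 above the underside, the heat sink 38.
- heat_sink (a point): Centre of the top of the board's finned aluminium heat sink, a block 50 (board x) x 36 (board y) x 35 tall in the middle of the board, fixed to it; its top is 38 above the board's underside. It can be gripped across its 36 mm; beside its two long sides (+y, -y) the board is bare for 30 mm. Axes as the board's.
- display: The board's display module, 24 (board x) x 48 (board y) x 8, on the board's front edge, its top 11 above the board's underside; glass, not to be pressed on. Origin: centre of its underside (board x -42, y 10); axes as the board's, fixed to the board.
- stirrer: Opened hotplate stirrer, fixed: white open tub 270 (x) x 190 (y), rim 46 above the bench, front panel with knob at -x. Origin: on the bench under the middle of the board bay in its front part; the tub spans x -78 to 192, y -95 to 95 of this frame, z up. Motor (top at 64) and transformer fill the rear, from x 73 on. Four white nylon snap supports stand in the bay.
- post0 (a point): The front left snap support (x -45, y 68 mm in the stirrer's frame, same axes): centre of the shoulder, 30 above the bench, where the board's underside sits when home. Above it a core 6.4 across with a tapered nose, tip 16.5 up, and two sprung barbs, 13 across at 4 to 5 up, tapering to the nose: a board laid on rests 8 above the shoulder and is centred if within 2 mm.
- hole0 (a point): The front left hole of the board, 9 across (x -45, y 68 mm in the board's frame, same axes): its centre at the underside. Belongs on post0.
- bare0 (a point): Centre of a bare patch of board 20 x 20 beside hole0 (x -40, y 48 mm in the board's frame, same axes), on the upper face, 3 above the underside: a place to press. 10 to 20 N here clicks the barbs through, and they then hold the board for good; the press ends on the rigid shoulder. Too light a press springs back or sticks half way. The last two posts may click together.
- post1 (a point): The front right snap support (x -45, y -48 mm in the stirrer's frame, same axes): centre of the shoulder, 30 above the bench, where the board's underside sits when home. Above it a core 6.4 across with a tapered nose, tip 16.5 up, and two sprung barbs, 13 across at 4 to 5 up, tapering to the nose: a board laid on rests 8 above the shoulder and is centred if within 2 mm.
- hole1 (a point): The front right hole of the board, 9 across (x -45, y -48 mm in the board's frame, same axes): its centre at the underside. Belongs on post1.
- bare1 (a point): Centre of a bare patch of board 20 x 20 beside hole1 (x -40, y -28 mm in the board's frame, same axes), on the upper face, 3 above the underside: a place to press. 10 to 20 N here clicks the barbs through, and they then hold the board for good; the press ends on the rigid shoulder. Too light a press springs back or sticks half way. The last two posts may click together.
- post2 (a point): The rear left snap support (x 45, y 68 mm in the stirrer's frame, same axes): centre of the shoulder, 30 above the bench, where the board's underside sits when home. Above it a core 6.4 across with a tapered nose, tip 16.5 up, and two sprung barbs, 13 across at 4 to 5 up, tapering to the nose: a board laid on rests 8 above the shoulder and is centred if within 2 mm.
- hole2 (a point): The rear left hole of the board, 9 across (x 45, y 68 mm in the board's frame, same axes): its centre at the underside. Belongs on post2.
- bare2 (a point): Centre of a bare patch of board 20 x 20 beside hole2 (x 40, y 48 mm in the board's frame, same axes), on the upper face, 3 above the underside: a place to press. 10 to 20 N here clicks the barbs through, and they then hold the board for good; the press ends on the rigid shoulder. Too light a press springs back or sticks half way. The last two posts may click together.
- post3 (a point): The rear right snap support (x 45, y -68 mm in the stirrer's frame, same axes): centre of the shoulder, 30 above the bench, where the board's underside sits when home. Above it a core 6.4 across with a tapered nose, tip 16.5 up, and two sprung barbs, 13 across at 4 to 5 up, tapering to the nose: a board laid on rests 8 above the shoulder and is centred if within 2 mm.
- hole3 (a point): The rear right hole of the board, 9 across (x 45, y -68 mm in the board's frame, same axes): its centre at the underside. Belongs on post3.
- bare3 (a point): Centre of a bare patch of board 20 x 20 beside hole3 (x 40, y -48 mm in the board's frame, same axes), on the upper face, 3 above the underside: a place to press. 10 to 20 N here clicks the barbs through, and they then hold the board for good; the press ends on the rigid shoulder. Too light a press springs back or sticks half way. The last two posts may click together.
- mat: Black rubber mat, 240 x 210 x 8, fixed to the bench, under the board at the start. Origin: centre of its underside.
- screwdriver: Screwdriver with a black handle lying on the bench, 190 long, about 25 thick; a bystander. Origin under its middle.
- screw_tray: Small open grey tray with a few screws, 100 x 70 x 22 tall; a bystander. Origin under its centre.
- dish: Low glass dish, 72 across, 40 tall; a bystander. Origin under its centre.
- bottle_a: Clear glass reagent bottle, 70 across, 180 tall; a bystander. Origin under its centre.
- bottle_b: Amber glass reagent bottle, 60 across, 150 tall; a bystander. Origin under its centre.
- beaker: Glass beaker, 72 across, 95 tall; a bystander. Origin under its centre.
- wash_bottle: White plastic wash bottle with a bent spout, 72 across, about 200 tall; a bystander. Origin under its centre.

How it is judged:
At the end, for the whole second after the job is handed in: All four holes of the board sit on their supports: each hole's underside at most 1.6 mm above the support's shoulder and within 3 mm of its axis, with the board at rest and released (z of hole0 in the frame of post0 below 0.0016 m and horizontal distance between hole0 and post0 below 0.003 m and z of hole1 in the frame of post1 below 0.0016 m and horizontal distance between hole1 and post1 below 0.003 m and z of hole2 in the frame of post2 below 0.0016 m and horizontal distance between hole2 and post2 below 0.003 m and z of hole3 in the frame of post3 below 0.0016 m and horizontal distance between hole3 and post3 below 0.003 m and linear speed of board below 0.01 m/s); the robot touches nothing.
It fails at once if the display is pressed on (contact force between any of the fingers, the arm and display above 3 N).
It fails at once if the screwdriver or the screw tray is pushed more than 30 mm away (distance of any of screwdriver, screw_tray from where it was at the start of the episode above 0.03 m).
It fails at once if a bottle, the beaker or the dish is pushed more than 30 mm away (distance of any of dish, bottle_a, bottle_b, beaker, wash_bottle from where it was at the start of the episode above 0.03 m).
It fails at once if a bottle, the beaker or the dish is knocked over (angle between any of dish, bottle_a, bottle_b, beaker, wash_bottle's own z axis and vertical above 0.5 rad).
It also fails if it takes over 67 s, if anything falls off the work surface, if the arm or the gripper's body presses on something with over 40 N, if the wrist force passes 120 N, or if a joint passes its speed limit or range.

## Robot

A 6-joint arm with a two-finger parallel gripper is mounted at the origin on the work surface. World frame = base frame: x ahead of the robot, y to its left, z up, the work surface at z = 0. Lengths are in m, angles in rad, forces in N, time in s.
With the tool pointing down it reaches from about 0.4 to 0.925 m from the base axis. Payload 12.5 kg.
Tool frame: the origin (TCP) lies midway between the tips of the shut fingers; the grasp point (between the pads) lies 19 mm behind it; z points along the fingers, y is the line along which they close (so a half turn about z gives the same grasp; the last joint's range is limited). The gripper opens to 95 mm and grips with 3 to 60 N. Pads are 20 mm wide; open, the fingers measure 119 mm over their backs; the gripper's body (75 mm by 180 mm) begins 59 mm behind the grasp point.
Start: joints at [-1.435, 0.491, 1.559, -0, 1.092, -0.106], TCP at [0.15, -0.607, 0.183] pointing down, gripper open.
Joint ranges: [-3.1, 3.1], [-0.84, 2.19], [0.05, 2.79], [-1.13, 4.28], [0.06, 2.93], [-2.69, 2.69]. Speed limits (rad/s): [2.22, 2.22, 2.79, 3.14, 3.14, 3.14].

## Interface

Orientations are given as [roll, pitch, yaw] about the fixed x, y, z axes, in that order (R = Rz(yaw) Ry(pitch) Rx(roll)).
In Python, from bench import get_state, camera, camera_params, sign_off gives the robot as it stands.
- The arm moves only by the tool arm_command, never from a script. Its argument "increments" is one flat list of numbers, 7 for each row, row after row: the shift along the tool's x, y, z in m, then the turn, a rotation vector about the tool's x, y, z in degrees, then the finger opening in m, from 0 to 0.0951. In form: [x, y, z, wx, wy, wz, grip, x, y, z, wx, wy, wz, grip, ...]. A call has 1 to 8 rows; each row is the pose to reach, as a shift and turn from the pose commanded when the call began, along the tool's axes at that moment; what a row does not reach only later rows make up. A row lasts 1/10 s, in which the tool goes at most 50 mm and 8.59 degrees, less where a joint would pass 70% of its speed; a pose out of reach is approached as far as the arm can. A call with a gripper value outside its range is refused whole. The fingers move at their own pace and stop on an object; "force" is the grip in N (left out, the last holds). Time passes only in rows, so rows that repeat a pose let the fingers close. It gives the time, the measured TCP pose, the force, the opening and the grip force at its end, in the units of the state.
- get_state(): the state, without advancing time (a new reading comes with each control period).
- camera(name): name is "scene" or "top" or "wrist"; returns the picture (400x640x3 uint8, red, green, blue); there is no depth.
- camera_params(name): a dict with "camera_matrix" (3x3 intrinsics, pixels), "position" and "orientation" of the camera in the world. Camera axes: x right, y up, looking along -z (the intrinsics and any distortion apply to the point x, -y, -z); pixel columns grow to the right and rows downward; lengths in m; the calibration is good to about 2 mm. A picture is of the moment at which its call begins: read the wrist's pose just before it. camera_params takes no time and is no camera call; for the wrist camera it gives the pose at the moment of the call.
- sign_off(): hands the job in; it is judged then, once.
The state is a dict: "time": time; "q": joint angles; "dq": joint speeds; "effort": joint torques, N m; "tool_pos": TCP position; "eef_rot": TCP orientation; "wrist_force": force on the tool from outside, world axes, zero at the start; "moment": the same for the moment, N m; "width": finger opening in m; "grasp_force": force on a finger pad.
Only numpy, scipy, OpenCV 4.12 (cv2) and the standard library are available. Lean on these libraries where they do the work, as an engineer would, in place of code of your own. Each camera call takes 0.05 s, during which the arm holds its last target. There are 200 camera calls.

## Working session

There is one attempt and no reset: what is moved stays moved. The work goes in short steps, Python scripts to look and compute and a tool call to move; the robot and the scene stay as the last step left them, time stands still between calls to the robot, and variables do not carry over. Pictures are saved under pics/ and viewed, at most 10 in all, crops included, and the job is handed in when it is done.

Besides the shell and the picture viewer there is one more tool, called after "Call:" as name(argument=value, ...), one argument or row to a line, values as JSON. arm_command: Moves the arm, as the interface text tells. Its arguments: {"type":"object","properties":{"increments":{"type":"array"},"force":{"type":"number"}},"required":["increments"]}

```bash
mkdir -p pics; python3 - <<'E'
from bench import *
import cv2
s=get_state();print(s)
for n in ["top","scene"]:
    im=camera(n);cv2.imwrite(f"pics/{n}0.png",im[:,:,::-1]);p=camera_params(n);print(p)
E
```

```text
{'time': 0.0, 'q': array([-1.43459618e+00,  4.91522812e-01,  1.55946912e+00,  1.19368204e-05,
        1.09169206e+00, -1.05616444e-01]), 'dq': array([-0.00044636, -0.00026661,  0.00080138, -0.00066028, -0.00099432,
        0.00046194]), 'effort': array([-8.85289792e-04, -6.12638927e+01, -2.58180320e+01,  6.92061125e-02,
        4.81661002e-02, -7.93438403e-05]), 'tool_pos': array([ 0.14964289, -0.60652661,  0.18267782]), 'eef_rot': array([-3.14050851e+00, -1.25576803e-04,  2.41811015e-01]), 'wrist_force': array([ 0.21365181, -0.43894231, -0.98215409]), 'moment': array([-0.02715731,  0.02157366, -0.00598649]), 'grasp_force': 0.0, 'width': 0.09555791042390249}
{'camera_matrix': array([[369.46826559,   0.        , 323.32692286],
       [  0.        , 369.46826559, 203.72592715],
       [  0.        ,   0.        ,   1.        ]]), 'position': array([ 0.42990639, -0.01212781,  1.40273153]), 'orientation': array([ 0.10125247,  0.0154752 , -1.57154694])}
{'camera_matrix': array([[409.99507677,   0.        , 317.06585596],
       [  0.        , 409.99507677, 204.66951773],
       [  0.        ,   0.        ,   1.        ]]), 'position': array([ 1.11799958, -0.67651621,  0.94727847]), 'orientation': array([ 0.79517199, -0.00768827,  0.67966487])}
```

View pics/top0.png

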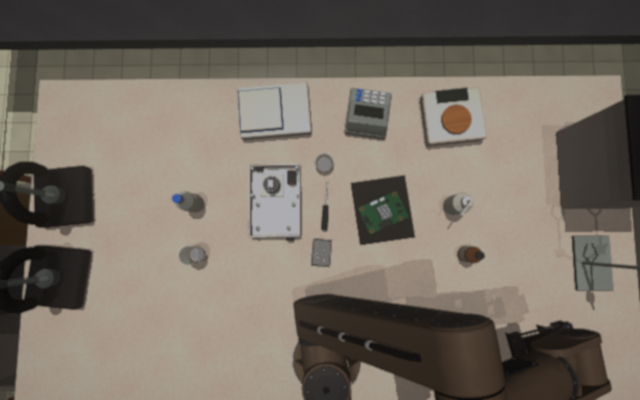

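View pics/scene0.png

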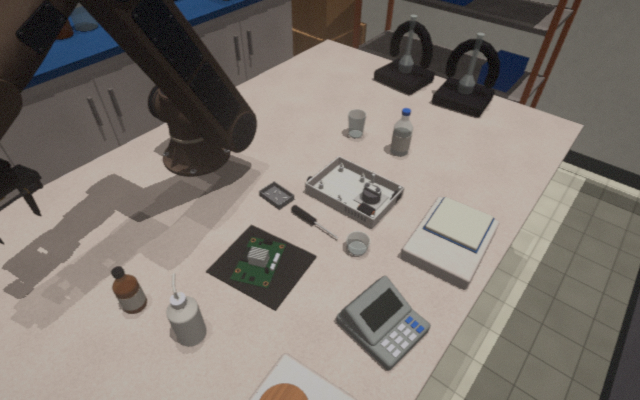

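The top view shows the board on the mat at about (384,212), and the stirrer tub spanning (250–301, 165–239). The screwdriver and tray lie between them at (325,210) and (321,252).

```bash
cat > h.py <<'E'
import numpy as np, cv2
from scipy.spatial.transform import Rotation as Ro
from bench import *
def rot(o): return Ro.from_euler('xyz',o).as_matrix()
def ray(uv,z,p):
    K=p["camera_matrix"];uv=np.atleast_2d(uv).astype(float)
    d=np.c_[(uv[:,0]-K[0,2])/K[0,0],-(uv[:,1]-K[1,2])/K[1,1],-np.ones(len(uv))]@rot(p["orientation"]).T
    o=p["position"];return o+d*((z-o[2])/d[:,2])[:,None]
def proj(X,p):
    c=(np.atleast_2d(X)-p["position"])@rot(p["orientation"]);K=p["camera_matrix"]
    return np.c_[K[0,2]-K[0,0]*c[:,0]/c[:,2],K[1,2]+K[1,1]*c[:,1]/c[:,2]]
def fit2(L,W):
    "planar rigid fit W=R L+t -> yaw,t,residuals"
    L=np.array(L)[:,:2];W=np.array(W)[:,:2];a=L-L.mean(0);b=W-W.mean(0)
    th=np.arctan2((a[:,0]*b[:,1]-a[:,1]*b[:,0]).sum(),(a*b).sum())
    R=np.array([[np.cos(th),-np.sin(th)],[np.sin(th),np.cos(th)]]);t=W.mean(0)-R@L.mean(0)
    return th,t,W-(L@R.T+t)
def to_tool(dw,s):return rot(s["eef_rot"]).T@np.asarray(dw)
E
python3 - <<'E'
from h import *
p=camera_params("top");im=cv2.imread("pics/top0.png")
print(ray([[250,166],[300,165],[301,238],[250,239]],.046,p))
hsv=cv2.cvtColor(im,cv2.COLOR_BGR2HSV)
m=cv2.inRange(hsv,(40,80,30),(90,255,255));n,l,st,c=cv2.connectedComponentsWithStats(m);i=1+st[1:,4].argmax()
r=cv2.minAreaRect(cv2.findContours((l==i).astype(np.uint8),0,2)[0][0]);print(r,ray([r[0]],.011,p));print(ray(cv2.boxPoints(r),.011,p))
print("obst",ray([[325,210],[321,252],[325,160],[187,200],[197,256],[468,254],[457,204]],0.02,p))
s=get_state();w=camera_params("wrist");print(w);print("cam in tool",to_tool(w["position"]-s["tool_pos"],s)); print(rot(s["eef_rot"]).T@rot(w["orientation"]))
E
```

```text
[[0.71031075 0.28306938 0.046     ]
 [0.71336713 0.09579115 0.046     ]
 [0.4418694  0.09059602 0.046     ]
 [0.43838359 0.2778011  0.046     ]]
((370.8773193359375, 214.9379425048828), (20.886518478393555, 30.36665916442871), 10.885527610778809) [[ 0.52846394 -0.16983209  0.011     ]]
[[ 0.47985725 -0.11996277  0.011     ]
 [ 0.59256535 -0.14279183  0.011     ]
 [ 0.57736219 -0.22000053  0.011     ]
 [ 0.46499128 -0.19660712  0.011     ]]
obst [[ 0.54672669  0.00290033  0.02      ]
 [ 0.39026689  0.01794325  0.02      ]
 [ 0.73776318  0.00266949  0.02      ]
 [ 0.58581008  0.52560017  0.02      ]
 [ 0.37561463  0.48037196  0.02      ]
 [ 0.38278216 -0.52441838  0.02      ]
 [ 0.56823241 -0.49094568  0.02      ]]
{'camera_matrix': array([[295.98532099,   0.        , 312.44515809],
       [  0.        , 295.98532099, 195.08348257],
       [  0.        ,   0.        ,   1.        ]]), 'position': array([ 0.23156173, -0.58662875,  0.38467078]), 'orientation': array([-3.02229604e-01,  5.99605622e-04, -1.32976790e+00])}
cam in tool [ 8.43418103e-02  6.24442854e-05 -2.01936077e-01]
[[-7.39275573e-04  9.54636909e-01  2.97771430e-01]
 [ 9.99999646e-01  8.25378346e-04 -1.63418372e-04]
 [-4.01779300e-04  2.97771204e-01 -9.54637182e-01]]
```

Call:
arm_command(
  increments=[0,0,-0.07,0,0,0,0.095,0.02,-0.01,-0.14,0,0,0,0.095,0.06,-0.035,-0.16,0,0,0,0.095,0.1,-0.06,-0.16,0,0,-2,0.095,0.14,-0.085,-0.16,0,0,-4,0.095,0.18,-0.11,-0.16,0,0,-6,0.095,0.22,-0.135,-0.16,0,0,-6,0.095,0.26,-0.16,-0.16,0,0,-6,0.095],
)

```text
time: 0.9
tool_pos: [0.3561, -0.3964, 0.3432]
eef_rot: [3.142, -0.0, 0.346]
wrist_force: [0.0, -1.6, 0.8]
width: 0.0949
grasp_force: 0.0
```

Call:
arm_command(
  increments=[0.05,-0.02,0,0,0,0,0.095,0.09,-0.04,0,0,0,0,0.095,0.13,-0.065,0,0,0,0,0.095,0.17,-0.09,0.03,0,0,0,0.095,0.191,-0.105,0.08,0,0,0,0.095,0.191,-0.105,0.13,0,0,0,0.095,0.191,-0.105,0.17,0,0,0,0.095,0.191,-0.105,0.18,0,0,0,0.095],
)

```text
time: 1.7
tool_pos: [0.4971, -0.2328, 0.1586]
eef_rot: [-3.135, 0.005, 0.347]
wrist_force: [-0.7, 0.5, 0.5]
width: 0.0951
grasp_force: 0.0
```

```bash
python3 - <<'E'
from h import *
import pickle
s=get_state();print(s["time"],s["tool_pos"],s["eef_rot"]);w=camera_params("wrist");im=camera("wrist")
cv2.imwrite("pics/w1.png",im[:,:,::-1]);pickle.dump((s,w),open("w1.pkl","wb"))
c=proj([[.54,-.22,.011]],w)[0].astype(int);print(c)
x0,y0=max(c[0]-130,0),max(c[1]-100,0);cr=im[y0:y0+200,x0:x0+260,::-1];print(x0,y0)
cv2.imwrite("pics/w1c.png",cv2.resize(cr,None,fx=3,fy=3,interpolation=2))
E
```

```text
1.7 [ 0.4971311  -0.23280124  0.15862475] [-3.135217    0.00516634  0.34727259]
[315 137]
185 37
```

View pics/w1c.png

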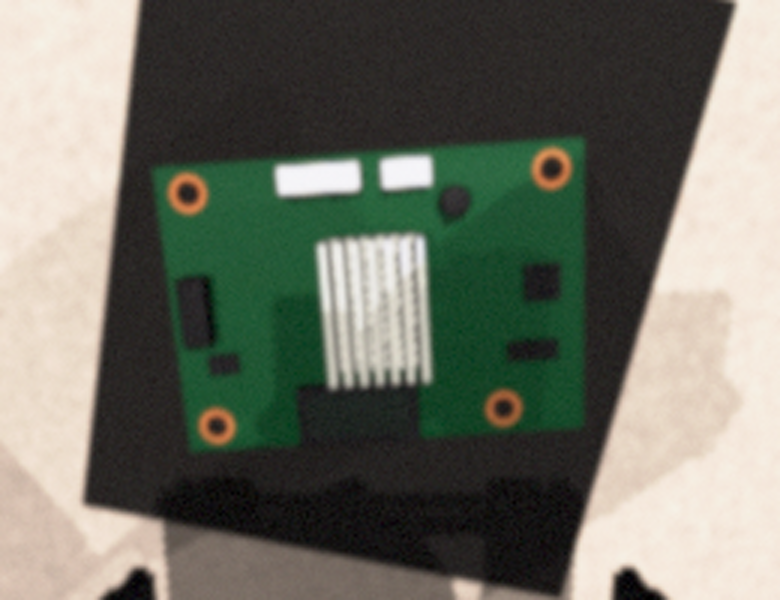

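Four orange ring holes are clear in the crop: rear left (188,193), rear right (551,168), front left (217,426) and front right, set in, (503,408). The white connectors are at the top, so the board's +x points up the picture.

```bash
cat >> h.py <<'E'
H=np.array([[-45,68],[-45,-48],[45,68],[45,-68]])/1000.
def rings(im,w,z,guess):
    "orange ring centroids nearest to guessed pixels -> world points at height z"
    hsv=cv2.cvtColor(im,cv2.COLOR_RGB2HSV);m=cv2.inRange(hsv,(4,110,80),(22,255,255))
    m=cv2.morphologyEx(m,cv2.MORPH_CLOSE,np.ones((5,5),np.uint8))
    out=[]
    n,l,st,c=cv2.connectedComponentsWithStats(m)
    ok=[i for i in range(1,n) if st[i,4]>25]
    for g in guess:
        i=min(ok,key=lambda k:np.hypot(*(c[k]-g)));cnt=cv2.findContours((l==i).astype(np.uint8),0,2)[0][0]
        out.append(cv2.minEnclosingCircle(cnt)[0])
    return np.array(out),ray(out,z,w)
E
python3 - <<'E'
from h import *
import pickle
s,w=pickle.load(open("w1.pkl","rb"));im=cv2.imread("pics/w1.png")[:,:,::-1].copy()
g=np.array([[217,426],[503,408],[188,193],[551,168]])/3+[185,37]
uv,X=rings(im,w,.011,g);print(uv-g);th,t,r=fit2(H,X);print(th,np.degrees(th),t,r*1000)
d=np.r_[t,0.]-s["tool_pos"]; d[2]=.10-s["tool_pos"][2]
print(to_tool(d,s),"turn z",-np.degrees(th-s["eef_rot"][2]))
E
```

```text
[[-0.61595662 -0.36956787]
 [-0.2970988  -0.28260803]
 [-0.58333842 -0.16666921]
 [ 0.01515706 -0.04545593]]
0.4101862177833044 23.501939093417377 [ 0.5379872 -0.214288 ] [[-0.16115809  0.16130302]
 [ 0.09078559 -0.06936934]
 [-0.08021795  0.18679594]
 [ 0.15059045 -0.27872963]]
[ 0.04502014 -0.00313098  0.05841409] turn z -3.6046854412138125
```

Call:
arm_command(
  increments=[0.02,-0.001,0.02,0,0,-1.8,0.06,0.045,-0.003,0.05,0,0,-3.6,0.06,0.045,-0.003,0.06,0,0,-3.6,0.06,0.045,-0.003,0.06,0,0,-3.6,0.06,0.045,-0.003,0.06,0,0,-3.6,0.06],
)

```text
time: 2.25
tool_pos: [0.5407, -0.2172, 0.105]
eef_rot: [3.14, -0.001, 0.408]
wrist_force: [-0.2, 0.0, -0.1]
width: 0.0624
grasp_force: 0.0
```

```bash
python3 - <<'E'
from h import *
s=get_state();w=camera_params("wrist");im=camera("wrist")
t=np.array([ 0.5380,-0.2143]);th=.4102
R=np.array([[np.cos(th),-np.sin(th)],[np.sin(th),np.cos(th)]])
g=proj(np.c_[H@R.T+t,np.full(4,.011)],w)
uv,X=rings(im,w,.011,g);print(np.round(uv),np.round(uv-g,1));th,t,r=fit2(H,X);print(th,t,r*1000)
d=np.r_[t,0.018]-s["tool_pos"]
print(s["tool_pos"],s["eef_rot"],s["width"],to_tool(d,s),"turn z",-np.degrees(th-s["eef_rot"][2]))
cv2.imwrite("pics/w2.png",im[:,:,::-1])
E
```

```text
[[206. 298.]
 [353. 229.]
 [240. 146.]
 [377. 145.]] [[-40.3  69.5]
 [  0.3   0.1]
 [ -0.6   0.2]
 [ -0.   -0.1]]
0.511986188494047 [ 0.51278407 -0.21058849] [[-72.96760202  17.18566684]
 [ 18.87398865  -2.09262138]
 [ 33.00356102  -4.27321886]
 [ 21.09005235 -10.81982659]]
[ 0.54065717 -0.21719828  0.10498123] [ 3.14006181e+00 -1.01436420e-03  4.08436209e-01] 0.062364957159138784 [-0.02304332 -0.01726968  0.08693157] turn z -5.932976777785519
```

Call:
arm_command(
  increments=[-0.0013,-0.0037,0.04,0,0,0,0.06,-0.0013,-0.0037,0.075,0,0,0,0.06,-0.0013,-0.0037,0.087,0,0,0,0.06,-0.0013,-0.0037,0.087,0,0,0,0.06,-0.0013,-0.0037,0.087,0,0,0,0.06],
)

```text
time: 2.8
tool_pos: [0.5385, -0.2142, 0.0178]
eef_rot: [3.14, -0.001, 0.409]
wrist_force: [-0.1, -0.7, -0.1]
width: 0.06
grasp_force: 0.0
```

Call:
arm_command(
  increments=[0,0,0,0,0,0,0.03,0,0,0,0,0,0,0.03,0,0,0,0,0,0,0.02,0,0,0,0,0,0,0.02,0,0,0,0,0,0,0.02,0,0,0,0,0,0,0.02],
  force=35,
)

```text
time: 3.4
tool_pos: [0.5378, -0.2135, 0.0162]
eef_rot: [3.141, -0.0, 0.409]
wrist_force: [-0.3, -0.8, -1.2]
width: 0.0214
grasp_force: 0.0
```

```bash
python3 - <<'E'
from h import *
s=get_state();print(s["width"],s["grasp_force"],s["wrist_force"])
im=camera("wrist");cv2.imwrite("pics/w3.png",im[:,:,::-1])
E
```

```text
0.02142298507587946 0.0 [-0.26260835 -0.7973677  -1.18713002]
```

View pics/w3.png

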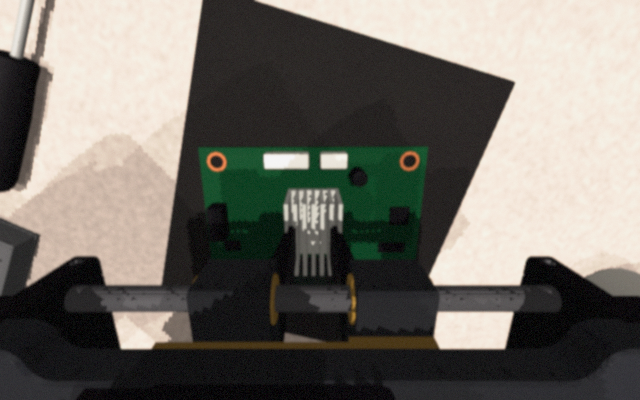

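```bash
python3 - <<'E'
import cv2
im=cv2.imread("pics/w3.png")[135:310,240:390];cv2.imwrite("pics/w3c.png",cv2.convertScaleAbs(cv2.resize(im,None,fx=4,fy=3.4,interpolation=2)[:600],alpha=1.6,beta=25))
E
```

```text
(no output)
```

View pics/w3c.png

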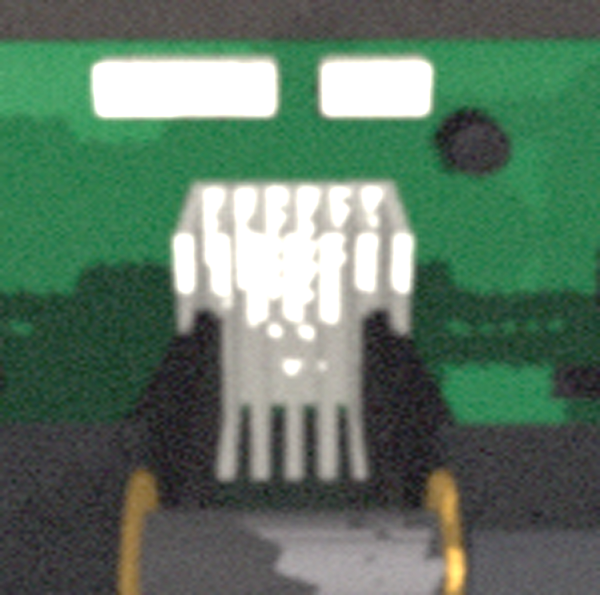

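The crop shows the pads drawn inside the outline of the heat sink: inner faces at crop u≈220 and 365, the sink at 175–412. The reported width is 21 mm with no grip force, so I'll command a full close and see whether the fingers stop.

Call:
arm_command(
  increments=[0,0,0,0,0,0,0.0,0,0,0,0,0,0,0.0,0,0,0,0,0,0,0.0,0,0,0,0,0,0,0.0],
  force=35,
)

```text
time: 3.85
tool_pos: [0.5378, -0.2135, 0.0162]
eef_rot: [3.142, 0.0, 0.409]
wrist_force: [-0.0, -0.1, 0.5]
width: 0.0005
grasp_force: 0.0
```

```bash
python3 - <<'E'
from h import *
s=get_state();print(s["time"],s["tool_pos"],s["width"],s["grasp_force"],s["wrist_force"])
im=camera("wrist")[135:310,240:390];cv2.imwrite("pics/w4c.png",cv2.convertScaleAbs(cv2.resize(im[:,:,::-1],None,fx=4,fy=3.4,interpolation=2),alpha=1.6,beta=25))
E
```

```text
3.85 [ 0.53777533 -0.21352135  0.0161841 ] 0.00045110679265277274 0.0 [-0.00958117 -0.06081457  0.50441062]
```

View pics/w4c.png

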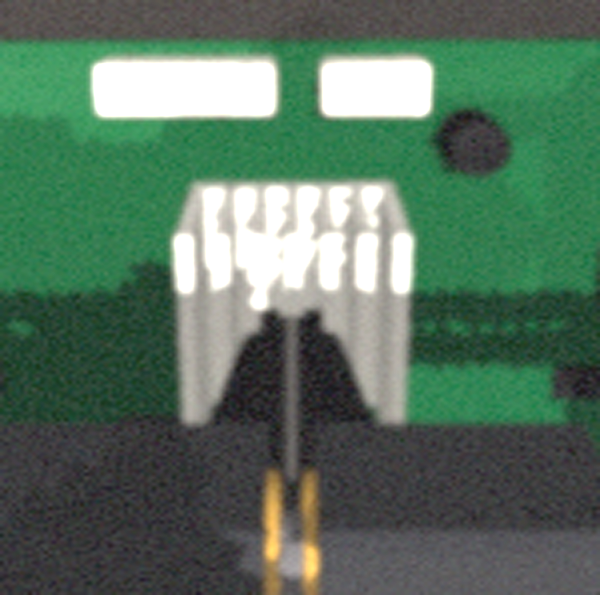

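The closed fingers hide the top of the sink, so the tips are above it and not beside it. In every picture the tip line sits at v≈227, about 30 mm nearer the camera than the stated TCP. I'll check with a light touch on the sink top.

Call:
arm_command(
  increments=[0,0,0.001,0,0,0,0.0,0,0,0.002,0,0,0,0.0,0,0,0.002,0,0,0,0.0],
)

```text
time: 4.2
tool_pos: [0.5379, -0.2136, 0.0149]
eef_rot: [3.141, -0.0, 0.409]
wrist_force: [-2.5, 1.3, 9.6]
width: 0.0003
grasp_force: 4.7
```

Call:
arm_command(
  increments=[0,0,-0.008,0,0,0,0.06,0,0,-0.008,0,0,0,0.06,0,0,-0.008,0,0,0,0.06,0,0,-0.008,0,0,0,0.06,0,0,-0.008,0,0,0,0.06,0,0,-0.008,0,0,0,0.06,0,0,-0.008,0,0,0,0.06,0,0,-0.008,0,0,0,0.06],
)

```text
time: 5.0
tool_pos: [0.5378, -0.2135, 0.0221]
eef_rot: [-3.142, 0.0, 0.409]
wrist_force: [-0.8, 0.4, 0.3]
width: 0.0577
grasp_force: 0.0
```

```bash
python3 - <<'E'
from h import *
s=get_state();w=camera_params("wrist");im=camera("wrist")
t=np.array([ 0.5380,-0.2143]);th=.4102
R=np.array([[np.cos(th),-np.sin(th)],[np.sin(th),np.cos(th)]])
g=proj(np.c_[H@R.T+t,np.full(4,.011)],w)
uv,X=rings(im,w,.011,g);print(np.round(uv),np.round(uv-g,1));th,t,r=fit2(H[2:],X[2:]);print(th,t,r*1000)
print(s["time"],s["tool_pos"],s["eef_rot"],s["width"],s["grasp_force"],to_tool(np.r_[t,-.0125]-s["tool_pos"],s))
E
```

```text
[[216. 298.]
 [414. 303.]
 [219. 160.]
 [407. 159.]] [[-13.8  29.8]
 [ 41.3  34.5]
 [ -1.1   0. ]
 [ -0.2  -0.2]]
0.4115225076632752 [ 0.53789823 -0.21390835] [[-0.12704752  0.29109794]
 [ 0.12704752 -0.29109794]]
5.0 [ 0.53777577 -0.21354703  0.02210307] [-3.14157264e+00  1.14703845e-04  4.09251398e-01] 0.057723058762648494 0.0 [-2.74560086e-05  3.80905329e-04  3.46030668e-02]
```

Board unmoved and aligned. Descend 34.5 mm and grip.

Call:
arm_command(
  increments=[0,0.0004,0.015,0,0,0,0.06,0,0.0004,0.027,0,0,0,0.06,0,0.0004,0.0345,0,0,0,0.06,0,0.0004,0.0345,0,0,0,0.06],
)

```text
time: 5.45
tool_pos: [0.5374, -0.2136, -0.0134]
eef_rot: [-3.14, 0.001, 0.409]
wrist_force: [-0.7, -1.1, -0.0]
width: 0.0596
grasp_force: 0.0
```

Call:
arm_command(
  increments=[0,0,0,0,0,0,0.03,0,0,0,0,0,0,0.03,0,0,0,0,0,0,0.03,0,0,0,0,0,0,0.03,0,0,0,0,0,0,0.03,0,0,0,0,0,0,0.03,0,0,0,0,0,0,0.03],
  force=35,
)

```text
time: 6.15
tool_pos: [0.5382, -0.214, -0.0119]
eef_rot: [3.141, -0.0, 0.409]
wrist_force: [-0.4, 0.2, 5.8]
width: 0.0359
grasp_force: 35.0
```

Call:
arm_command(
  increments=[0,0,-0.01,0,0,0,0.03,0,0,-0.03,0,0,0,0.03,0,0,-0.06,0,0,0,0.03,0,0,-0.09,0,0,0,0.03,0,-0.02,-0.12,0,0,0,0.03,0.003,-0.05,-0.145,0,0,2,0.03,0.006,-0.085,-0.163,0,0,5,0.03,0.01,-0.12,-0.163,0,0,8,0.03],
)

```text
time: 6.95
tool_pos: [0.4995, -0.0991, 0.1532]
eef_rot: [3.14, -0.003, 0.267]
wrist_force: [0.6, 0.5, -3.7]
width: 0.0359
grasp_force: 35.0
```

Call:
arm_command(
  increments=[0.008,-0.032,0,0,0,3,0.03,0.017,-0.065,0,0,0,6,0.03,0.03,-0.1,0,0,0,9,0.03,0.044,-0.135,0,0,0,12,0.03,0.06,-0.17,0,0,0,14,0.03,0.07,-0.205,0,0,0,15.4,0.03,0.072,-0.235,0,0,0,15.4,0.03,0.072,-0.26,0,0,0,15.4,0.03],
)

```text
time: 7.75
tool_pos: [0.4988, 0.1716, 0.1508]
eef_rot: [3.141, 0.0, 0.002]
wrist_force: [1.0, 0.3, -3.5]
width: 0.0359
grasp_force: 35.0
```

Now tool axes ≈ x world, −y world. Back off to (0.41, 0.188).

Call:
arm_command(
  increments=[-0.04,-0.01,0,0,0,0,0.03,-0.07,-0.016,0,0,0,0,0.03,-0.088,-0.016,0,0,0,0,0.03,-0.088,-0.016,0,0,0,0,0.03,-0.088,-0.016,0,0,0,0,0.03],
)

```text
time: 8.25
tool_pos: [0.4119, 0.186, 0.1512]
eef_rot: [-3.141, -0.001, 0.001]
wrist_force: [-0.1, 0.1, -3.4]
width: 0.0356
grasp_force: 35.0
```

```bash
python3 - <<'E'
from h import *
import pickle
s=get_state();w=camera_params("wrist");im=camera("wrist");pickle.dump((s,w),open("w5.pkl","wb"))
print(s["tool_pos"],s["eef_rot"],s["width"]);cv2.imwrite("pics/w5.png",im[:,:,::-1])
g=proj(np.r_[[[x,y,.0465] for x,y in H+[.518,.188]]],w);print(g)
cr=im[0:240,160:480];cv2.imwrite("pics/w5c.png",cv2.convertScaleAbs(cv2.resize(cr[:,:,::-1],None,fx=2.5,fy=2.5,interpolation=2),alpha=1.0))
E
```

```text
[0.41187883 0.1859921  0.1511517 ] [-3.14146601e+00 -9.69051046e-04  1.21581586e-03] 0.03564923403161715
[[243.17472428 126.91317371]
 [357.73904502 126.96208494]
 [236.44435619  27.04717315]
 [383.88971286  27.14624594]]
```

View pics/w5c.png

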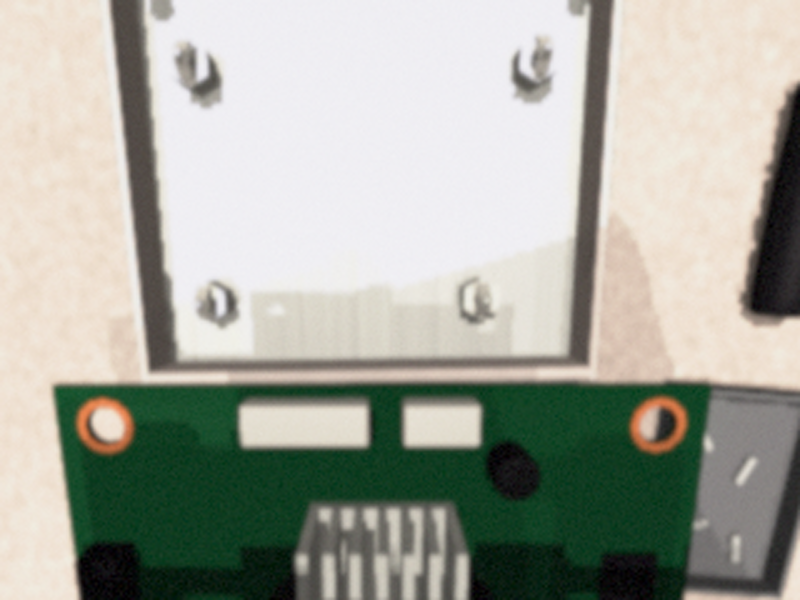

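The wrist view shows the four posts in crop pixels near (203,70), (535,70), (217,302) and (477,300). The held board's rear rings are at (105,425) and (659,425). I'll zoom in on the posts.

```bash
python3 - <<'E'
import cv2,numpy as np
im=cv2.imread("pics/w5.png");f=10;out=[]
for (x,y) in [(227,107),(331,107),(221,14),(355,14)]: # fl fr rl rr, 40x30 patches
    out.append(cv2.resize(im[y:y+30,x:x+40],None,fx=f,fy=f,interpolation=cv2.INTER_NEAREST))
cv2.imwrite("pics/w5m.png",np.vstack([np.hstack(out[2:]),np.hstack(out[:2])]))
E
```

```text
(no output)
```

View pics/w5m.png

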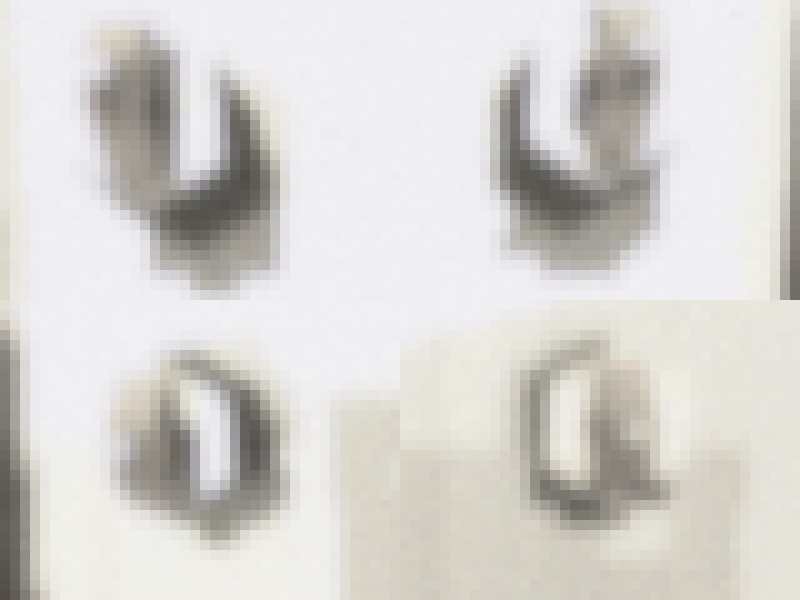

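Nose tips (image pixels): front left (241,117), front right (353,116), rear left (233.3,17.8), rear right (377,17). I'll cross-check this fit against the tub's rim.

```bash
python3 - <<'E'
from h import *
import pickle
from scipy.optimize import least_squares
s,w=pickle.load(open("w5.pkl","rb"));im=cv2.imread("pics/w5.png")
T=np.array([[241,117],[353,116],[233.3,17.8],[377,17]])
for z in (.0465,.040):
    th,t,r=fit2(H,ray(T,z,w));print(z,th,t,(r*1000).round(1).tolist())
def P(p): 
    c,q=np.cos(p[2]),np.sin(p[2]);return np.c_[H@np.array([[c,q],[-q,c]])+p[:2],np.full(4,p[3])]
o=least_squares(lambda p:(proj(P(p),w)-T).ravel(),[.52,.19,0,.0465]);print(o.x,o.fun.round(1))
# tub rim: outer edges along rows and the front edge along columns
g=cv2.cvtColor(im,cv2.COLOR_BGR2GRAY).astype(int)
for v in (40,80,120): print(v,"L",g[v,200:232].tolist(),"R",g[v,385:412].tolist())
for u in (260,300,340): print(u,g[136:156,u].tolist())
# board in hand
hsv=im[:,:,::-1].copy();zt=.1512+.0305-.018+.003
uv,X=rings(hsv,w,zt,[[202,170],[424,170]]);print(uv,X-s["tool_pos"])
for z in (.16,.166,.172):
    X=ray(uv,z,w);print(z,np.hypot(*(X[0]-X[1])[:2]),fit2(H[2:],X)[:2],s["tool_pos"])
E
```

```text
0.0465 0.008340467175619813 [0.52709811 0.19198821] [[1.2, -2.1], [1.2, 1.6], [-1.0, -2.1], [-1.4, 2.5]]
0.04 0.008340467175619986 [0.5277559  0.19221963] [[0.2, -0.8], [0.3, 0.5], [-0.1, -0.8], [-0.5, 1.0]]
[0.52811148 0.19235059 0.00803368 0.03672932] [-0.2 -0.3 -0.  -0.2 -0.1  0.4  0.3 -0. ]
40 L [225, 228, 230, 231, 234, 236, 231, 206, 141, 91, 74, 76, 78, 78, 76, 79, 80, 81, 94, 121, 167, 215, 228, 233, 238, 238, 240, 239, 238, 238, 239, 239] R [239, 238, 239, 238, 239, 239, 235, 224, 173, 115, 92, 87, 86, 84, 84, 86, 101, 153, 218, 233, 235, 231, 229, 230, 227, 229, 228]
80 L [224, 225, 225, 226, 229, 230, 231, 230, 229, 234, 234, 215, 148, 94, 80, 80, 74, 78, 80, 80, 77, 84, 111, 165, 217, 231, 233, 237, 240, 240, 240, 239] R [240, 239, 238, 236, 233, 216, 154, 99, 88, 84, 87, 86, 83, 96, 145, 209, 232, 236, 234, 230, 231, 231, 232, 229, 228, 230, 230]
120 L [228, 228, 225, 224, 225, 226, 227, 228, 229, 227, 228, 224, 227, 234, 236, 226, 170, 109, 79, 77, 77, 77, 76, 78, 78, 81, 92, 115, 156, 211, 235, 238] R [208, 199, 186, 154, 110, 82, 82, 82, 80, 82, 79, 117, 166, 207, 218
[... 192 characters left out ...]
8, 204, 194, 163, 126, 108, 115, 135, 172, 193, 202, 182, 150, 100, 63, 45]
340 [208, 211, 209, 206, 208, 199, 176, 143, 113, 107, 125, 160, 193, 203, 199, 178, 139, 88, 52, 44]
[[201.5        170.        ]
 [423.30218506 169.6648407 ]] [[ 0.04307079  0.07124602  0.0155483 ]
 [ 0.04333732 -0.07131257  0.0155483 ]]
0.16 0.1476805644628613 (np.float64(0.0018696092297179152), array([0.40861221, 0.18587074])) [0.41187883 0.1859921  0.1511517 ]
0.166 0.14309395123721064 (np.float64(0.0018696092297179538), array([0.4099293 , 0.18587428])) [0.41187883 0.1859921  0.1511517 ]
0.172 0.13850733801156 (np.float64(0.0018696092297179946), array([0.41124639, 0.18587783])) [0.41187883 0.1859921  0.1511517 ]
```

```bash
python3 - <<'E'
from h import *
import pickle
s,w=pickle.load(open("w5.pkl","rb"))
for z in (.046,):
    print(ray([[216.2,120],[396.7,120],[212,80],[399.5,80],[207.9,40],[402,40],[260,147.8],[300,147.6],[340,146.6]],z,w).round(4))
    print("posts z.0367 in", ray([[241,117],[353,116],[233.3,17.8],[377,17]],.0367,w).round(4))
# top camera check
p=camera_params("top");im=cv2.imread("pics/top0.png");g=cv2.cvtColor(im,cv2.COLOR_BGR2GRAY).astype(int)
print(g[200,243:258],g[200,294:308],g[158:172,285],g[232:246,262],g[232:246,290])
E
```

```text
[[0.4798 0.2828 0.046 ]
 [0.4798 0.101  0.046 ]
 [0.5174 0.2833 0.046 ]
 [0.5175 0.1015 0.046 ]
 [0.5523 0.2836 0.046 ]
 [0.5524 0.1022 0.046 ]
 [0.4518 0.2402 0.046 ]
 [0.4521 0.1987 0.046 ]
 [0.4531 0.1574 0.046 ]]
posts z.0367 in [[0.4823 0.2598 0.0367]
 [0.4833 0.1439 0.0367]
 [0.5729 0.2606 0.0367]
 [0.5737 0.125  0.0367]]
[161 160 161 162 164 164 146 103  85 118 153 168 171 172 172] [172 172 173 172 168 147 108 106 139 158 163 163 163 162] [164 164 165 166 166 166 155 119  89  98 125 154 167 170] [173 173 171 165 153 125 103 114 142 159 164 164 164 163] [170 166 154 147 123  83  56  52  66  90 115 142 159 162]
```

Call:
arm_command(
  increments=[0.04,-0.002,0,0,0,0,0.03,0.08,-0.004,0,0,0,-0.3,0.03,0.1156,-0.0065,0.01,0,0,-0.55,0.03,0.1156,-0.0065,0.04,0,0,-0.55,0.03,0.1156,-0.0065,0.075,0,0,-0.55,0.03,0.1156,-0.0065,0.1,0,0,-0.55,0.03,0.1156,-0.0065,0.112,0,0,-0.55,0.03,0.1156,-0.0065,0.112,0,0,-0.55,0.03],
)

```text
time: 9.1
tool_pos: [0.527, 0.1921, 0.0372]
eef_rot: [3.141, 0.003, 0.01]
wrist_force: [0.3, -0.0, -2.7]
width: 0.0356
grasp_force: 35.0
```

```bash
python3 - <<'E'
from h import *
s=get_state();w=camera_params("wrist");im=camera("wrist")
print(s["time"],s["tool_pos"],s["eef_rot"],s["wrist_force"]);cv2.imwrite("pics/w6.png",im[:,:,::-1])
R=rot([0,0,s["eef_rot"][2]])
g=proj(s["tool_pos"]+np.c_[H,np.full(4,.023)]@R.T,w);print(g)
a=[]
for u,v in g[2:].astype(int): a.append(cv2.resize(im[v-20:v+20,u-20:u+20,::-1],None,fx=10,fy=10,interpolation=2))
cv2.imwrite("pics/w6m.png",np.hstack(a))
E
```

```text
9.1 [0.52700945 0.19207165 0.03721983] [3.14089806e+00 2.53836987e-03 1.00183934e-02] [ 0.26864619 -0.04454151 -2.65374757]
[[216.31163547 294.46681664]
 [380.23213985 294.21025309]
 [201.96382484 169.86231712]
 [422.55955279 169.6201784 ]]
```

View pics/w6m.png

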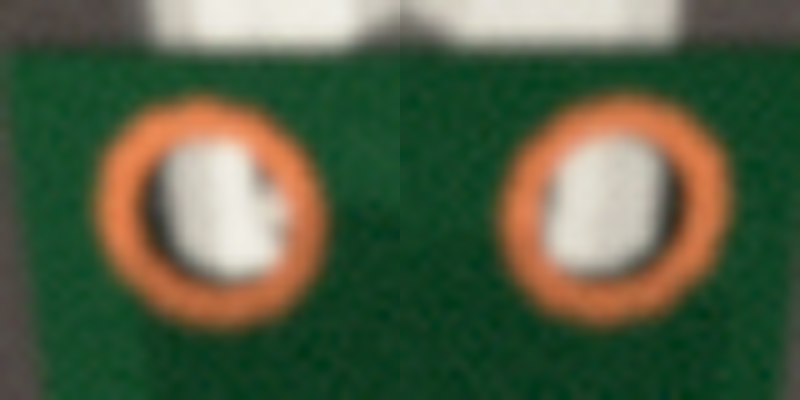

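The left and right rings are centred on the expected pixels. White shows through both holes, so it's probable, not proven, that each hole is above its post. I'll lower slowly and watch the force.

Call:
arm_command(
  increments=[0,0,0.004,0,0,0,0.03,0,0,0.008,0,0,0,0.03,0,0,0.011,0,0,0,0.03,0,0,0.013,0,0,0,0.03,0,0,0.014,0,0,0,0.03],
)

```text
time: 9.65
tool_pos: [0.5271, 0.1925, 0.0247]
eef_rot: [3.142, -0.0, 0.011]
wrist_force: [-0.9, -0.2, -2.9]
width: 0.0359
grasp_force: 35.0
```

Call:
arm_command(
  increments=[0,0,0.0015,0,0,0,0.03,0,0,0.003,0,0,0,0.03,0,0,0.0045,0,0,0,0.03,0,0,0.0045,0,0,0,0.03],
)

```text
time: 10.05
tool_pos: [0.5257, 0.1926, 0.02]
eef_rot: [3.141, 0.003, 0.011]
wrist_force: [-5.0, 1.8, 2.0]
width: 0.0362
grasp_force: 35.0
```

The posts push the board toward −x, so I'll comply by 1.5 mm and go on down.

Call:
arm_command(
  increments=[-0.0015,-0.0004,0,0,0,0,0.03,-0.0015,-0.0004,0,0,0,0,0.03,-0.0015,-0.0004,0.001,0,0,0,0.03,-0.0015,-0.0004,0.001,0,0,0,0.03],
)

```text
time: 10.45
tool_pos: [0.525, 0.1928, 0.0191]
eef_rot: [3.141, 0.001, 0.011]
wrist_force: [-5.3, 0.8, 1.9]
width: 0.0359
grasp_force: 35.0
```

Call:
arm_command(
  increments=[-0.0015,-0.0003,0,0,0,0,0.03,-0.0015,-0.0003,0,0,0,0,0.03,-0.0015,-0.0003,0.0,0,0,0,0.03],
)

```text
time: 10.75
tool_pos: [0.5244, 0.1931, 0.0191]
eef_rot: [3.142, -0.001, 0.01]
wrist_force: [-0.8, -0.1, -2.2]
width: 0.0356
grasp_force: 35.0
```

Call:
arm_command(
  increments=[0,0,0.001,0,0,0,0.03,0,0,0.0015,0,0,0,0.03,0,0,0.0015,0,0,0,0.03],
)

```text
time: 11.05
tool_pos: [0.5245, 0.1931, 0.0182]
eef_rot: [3.142, -0.001, 0.011]
wrist_force: [-1.6, -1.2, 5.6]
width: 0.0358
grasp_force: 35.0
```

Board rests on the barbs (underside ≈ 38 mm). Release, rise, look.

Call:
arm_command(
  increments=[0,0,0,0,0,0,0.06,0,0,0,0,0,0,0.06,0,0,0,0,0,0,0.06,0,0,0,0,0,0,0.06,0,0,-0.04,0,0,0,0.06,-0.02,0,-0.08,0,0,0,0.06,-0.04,0,-0.12,0,0,0,0.06,-0.04,0,-0.12,0,0,0,0.06],
)

```text
time: 11.85
tool_pos: [0.4841, 0.1933, 0.1421]
eef_rot: [-3.14, -0.006, 0.011]
wrist_force: [1.0, 0.2, -0.7]
width: 0.0599
grasp_force: 0.0
```

Call:
arm_command(
  increments=[0,0,0,0,0,0,0.0,0,0,0,0,0,0,0.0,0,0,0,0,0,0,0.0],
)

```text
time: 12.15
tool_pos: [0.484, 0.1926, 0.1364]
eef_rot: [3.141, 0.002, 0.01]
wrist_force: [0.4, -0.2, -0.5]
width: 0.0412
grasp_force: 0.0
```

```bash
cat > look.py <<'E'
from h import *
import sys
s=get_state();w=camera_params("wrist");im=camera("wrist")
print(s["time"],s["tool_pos"],s["eef_rot"],s["width"],s["wrist_force"]);cv2.imwrite("pics/%s.png"%sys.argv[1],im[:,:,::-1])
R=rot([0,0,.011]);t=np.array([.5245,.193,0])
z=float(sys.argv[2]);g=proj(t+np.c_[H,np.full(4,z)]@R.T,w)
uv,X=rings(im,w,z,g);print(uv.round(1),(uv-g).round(1));th,tt,r=fit2(H,X);print(th,tt,(r*1000).round(2).tolist())
for i,(a,b) in enumerate([(0,1),(2,3),(0,2),(1,3)]): print((a,b),np.hypot(*(X[a]-X[b])[:2])/np.hypot(*(H[a]-H[b])))
E
python3 look.py w7 .041; python3 - <<'E'
import cv2
im=cv2.imread("pics/w7.png");cv2.imwrite("pics/w7c.png",cv2.resize(im[60:280,180:440],None,fx=3,fy=2.7,interpolation=2))
E
```

```text
12.15 [0.48399142 0.19256718 0.13637325] [3.14098820e+00 1.99675440e-03 1.03577443e-02] 0.0412443819490289 [ 0.36685859 -0.1677238  -0.47852292]
[[247.5 192.2]
 [358.6 191.8]
 [240.9 101.9]
 [383.6 101.3]] [[ 0.1  0.7]
 [ 0.6  0.5]
 [-0.1  0.5]
 [ 0.4  0.1]]
0.01339085385368785 [0.52404392 0.19275662] [[-0.18, 0.28], [-0.17, -0.26], [0.18, 0.27], [0.17, -0.29]]
(0, 1) 1.0046299138260188
(2, 3) 1.00415589771861
(0, 2) 1.0039548704908565
(1, 3) 1.003669421483352
```

View pics/w7c.png

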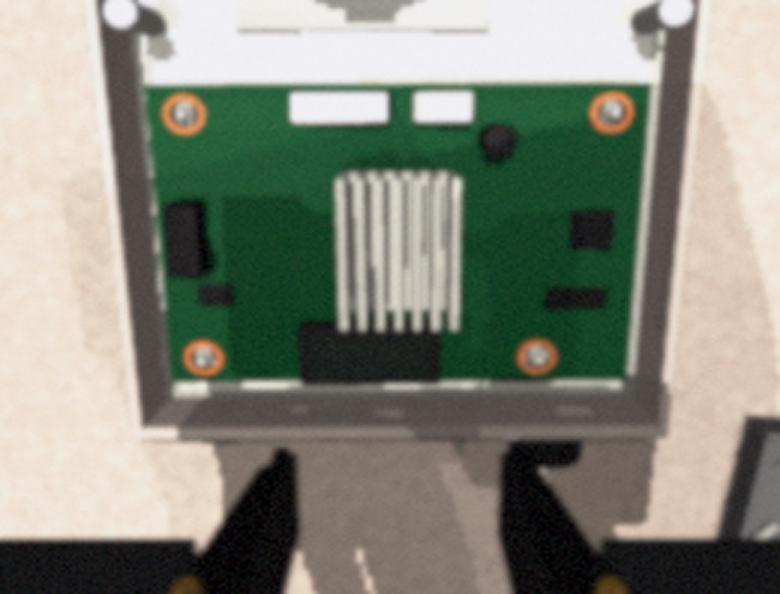

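All four noses stand centred in the rings, and the display faces the front panel. Now the presses, fingers shut, starting at bare0.

Call:
arm_command(
  increments=[0,-0.025,0,0,0,0,0.0,0,-0.048,0,0,0,0,0.0,0,-0.048,0.03,0,0,0,0.0,0,-0.048,0.065,0,0,0,0.0,0,-0.048,0.1,0,0,0,0.0,0,-0.048,0.115,0,0,0,0.0,0,-0.048,0.118,0,0,0,0.0,0,-0.048,0.118,0,0,0,0.0],
)

```text
time: 13.0
tool_pos: [0.4835, 0.2406, 0.019]
eef_rot: [3.141, 0.001, 0.01]
wrist_force: [0.1, -0.2, 0.3]
width: 0.0009
grasp_force: 0.0
```

```bash
python3 - <<'E'
from h import *
s=get_state();print(s["tool_pos"],s["eef_rot"],s["width"],s["wrist_force"])
E
```

```text
[0.48346657 0.24062194 0.01901819] [3.14100987e+00 1.42562663e-03 1.04401584e-02] 0.0008524476977554718 [ 0.06312343 -0.19134371  0.34368243]
```

Call:
arm_command(
  increments=[0,0,0.007,0,0,0,0.0,0,0,0.009,0,0,0,0.0,0,0,0.0105,0,0,0,0.0,0,0,0.012,0,0,0,0.0,0,0,0.0135,0,0,0,0.0,0,0,0.015,0,0,0,0.0,0,0,0.0165,0,0,0,0.0,0,0,0.0165,0,0,0,0.0],
)

```text
time: 13.8
tool_pos: [0.4841, 0.2409, 0.0042]
eef_rot: [-3.141, -0.002, 0.011]
wrist_force: [-2.4, -1.0, 11.9]
width: -0.0
grasp_force: 6.0
```

Call:
arm_command(
  increments=[0,0,0.001,0,0,0,0.0,0,0,0.002,0,0,0,0.0,0,0,0.002,0,0,0,0.0],
)

```text
time: 14.1
tool_pos: [0.4843, 0.2409, 0.0034]
eef_rot: [-3.141, -0.003, 0.011]
wrist_force: [-5.7, -3.1, 27.7]
width: 0.0005
grasp_force: 14.3
```

Front left home (stiff stop, 28 N). Next bare2.

Call:
arm_command(
  increments=[0,0,-0.03,0,0,0,0.0,0.02,0,-0.035,0,0,0,0.0,0.06,0,-0.035,0,0,0,0.0,0.08,0,-0.035,0,0,0,0.0,0.08,0,-0.02,0,0,0,0.0,0.08,0,-0.013,0,0,0,0.0,0.08,0,-0.013,0,0,0,0.0],
)

```text
time: 14.8
tool_pos: [0.5616, 0.2413, 0.0125]
eef_rot: [3.14, 0.004, 0.011]
wrist_force: [-0.8, 0.5, -0.3]
width: 0.0007
grasp_force: 0.0
```

Call:
arm_command(
  increments=[0,0,0.003,0,0,0,0.0,0,0,0.005,0,0,0,0.0,0,0,0.007,0,0,0,0.0,0,0,0.009,0,0,0,0.0,0,0,0.0105,0,0,0,0.0,0,0,0.012,0,0,0,0.0,0,0,0.0135,0,0,0,0.0,0,0,0.0135,0,0,0,0.0],
)

```text
time: 15.6
tool_pos: [0.5638, 0.2417, 0.003]
eef_rot: [-3.141, -0.001, 0.011]
wrist_force: [-6.8, -2.8, 26.7]
width: 0.0005
grasp_force: 13.0
```

Call:
arm_command(
  increments=[0,0,-0.04,0,0,0,0.0,0,0,-0.075,0,0,0,0.0,0,0.03,-0.075,0,0,0,0.0,0,0.07,-0.075,0,0,0,0.0,0,0.096,-0.07,0,0,0,0.0,0,0.096,-0.035,0,0,0,0.0,0,0.096,-0.014,0,0,0,0.0,0,0.096,-0.014,0,0,0,0.0],
)

```text
time: 16.4
tool_pos: [0.5631, 0.1451, 0.0123]
eef_rot: [3.141, 0.004, 0.01]
wrist_force: [-0.5, 0.2, 0.3]
width: 0.0005
grasp_force: 0.0
```

Call:
arm_command(
  increments=[0,0,0.003,0,0,0,0.0,0,0,0.005,0,0,0,0.0,0,0,0.007,0,0,0,0.0,0,0,0.009,0,0,0,0.0,0,0,0.0105,0,0,0,0.0,0,0,0.012,0,0,0,0.0,0,0,0.014,0,0,0,0.0,0,0,0.014,0,0,0,0.0],
)

```text
time: 17.2
tool_pos: [0.5651, 0.1457, 0.0019]
eef_rot: [-3.141, -0.002, 0.011]
wrist_force: [-1.4, -0.0, 12.0]
width: 0.0003
grasp_force: 5.8
```

Call:
arm_command(
  increments=[0,0,0.001,0,0,0,0.0,0,0,0.002,0,0,0,0.0,0,0,0.002,0,0,0,0.0],
)

```text
time: 17.5
tool_pos: [0.5652, 0.1458, 0.0017]
eef_rot: [-3.141, -0.003, 0.011]
wrist_force: [-8.0, -3.0, 33.5]
width: 0.0007
grasp_force: 16.7
```

Call:
arm_command(
  increments=[0,0,-0.04,0,0,0,0.0,0,0,-0.075,0,0,0,0.0,-0.03,-0.006,-0.077,0,0,0,0.0,-0.065,-0.015,-0.077,0,0,0,0.0,-0.08,-0.0196,-0.07,0,0,0,0.0,-0.08,-0.0196,-0.035,0,0,0,0.0,-0.08,-0.0196,-0.016,0,0,0,0.0,-0.08,-0.0196,-0.016,0,0,0,0.0],
)

```text
time: 18.3
tool_pos: [0.4832, 0.1643, 0.013]
eef_rot: [3.141, 0.003, 0.011]
wrist_force: [0.3, -0.1, 0.8]
width: 0.0006
grasp_force: 0.0
```

Call:
arm_command(
  increments=[0,0,0.003,0,0,0,0.0,0,0,0.005,0,0,0,0.0,0,0,0.007,0,0,0,0.0,0,0,0.009,0,0,0,0.0,0,0,0.0105,0,0,0,0.0,0,0,0.012,0,0,0,0.0,0,0,0.014,0,0,0,0.0,0,0,0.014,0,0,0,0.0],
)

```text
time: 19.1
tool_pos: [0.4845, 0.1644, 0.0018]
eef_rot: [-3.142, -0.001, 0.011]
wrist_force: [-3.7, -0.3, 18.6]
width: 0.0005
grasp_force: 9.2
```

Call:
arm_command(
  increments=[0,0,0.001,0,0,0,0.0,0,0,0.0015,0,0,0,0.0,0,0,0.0015,0,0,0,0.0,0,0,-0.03,0,0,0,0.0,0,0,-0.07,0,0,0,0.0,0,-0.03,-0.07,0,0,0,0.0,0,-0.076,-0.07,0,0,0,0.0,0,-0.076,-0.03,0,0,0,0.0],
)

```text
time: 19.9
tool_pos: [0.4864, 0.245, 0.0341]
eef_rot: [-3.138, -0.01, 0.013]
wrist_force: [1.4, -0.3, -1.2]
width: 0.0005
grasp_force: 0.0
```

Call:
arm_command(
  increments=[0,0,0.015,0,0,0,0.0,0,0,0.022,0,0,0,0.0,0,0,0.026,0,0,0,0.0,0,0,0.028,0,0,0,0.0,0,0,0.03,0,0,0,0.0,0,0,0.03,0,0,0,0.0],
)

```text
time: 20.5
tool_pos: [0.4841, 0.2403, 0.0019]
eef_rot: [-3.141, -0.002, 0.01]
wrist_force: [-2.2, -0.9, 6.6]
width: 0.0006
grasp_force: 3.4
```

Bare0 now reads the same height as the others under light force. Now recheck bare2.

Call:
arm_command(
  increments=[0,0,-0.03,0,0,0,0.0,0.02,0,-0.035,0,0,0,0.0,0.06,0,-0.035,0,0,0,0.0,0.08,0,-0.035,0,0,0,0.0,0.08,0,-0.018,0,0,0,0.0,0.08,0,-0.008,0,0,0,0.0,0.08,0,-0.003,0,0,0,0.0,0.08,0,0,0,0,0,0.0],
)

```text
time: 21.3
tool_pos: [0.5631, 0.241, 0.0017]
eef_rot: [3.141, 0.001, 0.011]
wrist_force: [-10.3, -5.3, 37.7]
width: 0.0005
grasp_force: 19.0
```

Call:
arm_command(
  increments=[0,0,0.0,0,0,0,0.0,0,0,0.001,0,0,0,0.0,0,0,0.001,0,0,0,0.0],
)

```text
time: 21.6
tool_pos: [0.5631, 0.241, 0.0018]
eef_rot: [3.141, -0.0, 0.011]
wrist_force: [-6.9, -5.8, 18.9]
width: 0.0002
grasp_force: 9.5
```

All four corners stop at tool z ≈ 1.8 mm. Rise and check by camera.

Call:
arm_command(
  increments=[0,0,-0.04,0,0,0,0.0,0,0,-0.08,0,0,0,0.0,-0.03,0.02,-0.12,0,0,0,0.0,-0.06,0.04,-0.135,0,0,0,0.0,-0.08,0.048,-0.135,0,0,0,0.0,-0.08,0.048,-0.135,0,0,0,0.0,-0.08,0.048,-0.135,0,0,0,0.0],
)

```text
time: 22.3
tool_pos: [0.4844, 0.1925, 0.1354]
eef_rot: [-3.141, -0.001, 0.011]
wrist_force: [0.6, 0.7, 0.5]
width: 0.0002
grasp_force: 0.0
```

```bash
python3 look.py w8 .033
```

```text
22.3 [0.48437552 0.19252593 0.13535952] [-3.14134243e+00 -1.35955007e-03  1.05755112e-02] 0.00023495847732353655 [0.62394088 0.67041794 0.46724744]
[[253.  190. ]
 [354.5 189.5]
 [247.  102.5]
 [378.5 101.5]] [[ 4.2 -0.3]
 [-2.6 -0.6]
 [ 4.1  0.3]
 [-3.  -0.5]]
0.015286015894724968 [0.52484229 0.19230276] [[0.29, -3.6], [0.12, 3.7], [-0.27, -3.54], [-0.15, 3.44]]
(0, 1) 0.9370418962142769
(2, 3) 0.9487040370125686
(0, 2) 0.9938357840034924
(1, 3) 0.9977065488148369
```

The noses now stand higher and hide the outer part of each ring, so the ring fit is biased. The board's outline is a better check.

```bash
python3 - <<'E'
from h import *
for n,z,tz in (("w7",.041,.1364),("w8",.033,.1354)):
    hsv=cv2.cvtColor(cv2.imread(f"pics/{n}.png"),cv2.COLOR_BGR2HSV);m=cv2.inRange(hsv,(45,120,30),(90,255,255))
    m=cv2.morphologyEx(m,cv2.MORPH_CLOSE,np.ones((15,15)))
    top=[np.mean([np.where(m[60:280,u])[0].min()+60 for u in r]) for r in (range(262,272),range(345,355))]
    bot=[np.mean([np.where(m[60:280,u])[0].max()+61 for u in r]) for r in (range(262,272),range(345,355))]
    print(n,"top/bottom rows",top,bot)
    for v in (110,130,160,180):
        c=np.where(m[v,200:430])[0]+200;L,Rr=c.min(),c.max()+1;s=(Rr-L)
        # camera geometry: fwd depth from the width 160 mm -> height
        fwd=295.985*.160/s; up=-(v-195.08)/295.985*fwd
        drop=.9546*fwd-.2978*up
        print(n,v,L,Rr,"board top z ~",round(tz+.2019-drop,4))
E
```

```text
w7 top/bottom rows [np.float64(93.0), np.float64(93.0)] [np.float64(200.0), np.float64(200.0)]
w7 110 231 394 board top z ~ 0.0858
w7 130 233 392 board top z ~ 0.0735
w7 160 248 390 board top z ~ 0.0317
w7 180 236 389 board top z ~ 0.0475
w8 top/bottom rows [np.float64(94.0), np.float64(93.0)] [np.float64(198.0), np.float64(197.0)]
w8 110 234 392 board top z ~ 0.0768
w8 130 235 390 board top z ~ 0.0656
w8 160 250 388 board top z ~ 0.0218
w8 180 240 387 board top z ~ 0.0347
```

```bash
python3 -c "
from bench import *
print(sign_off())"
```

```text
the job is handed in; nothing more can be done
None
```

The board is on all four supports with the display to the front panel, released and handed in at about 22 s. Each corner was pressed to a hard stop at the home height, and the camera showed the board had dropped about 8 mm, as it should; the sign-off gave no verdict.

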